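Lay out the amplifier parts on their mats

TASK

Four parts taken out of the amplifier lie about on the repair bench: put each one on the black mat whose painted outline has its shape and colour, upright, in the middle of the outline and, for the heat sink and the relay, turned square with it. Set the parts down rather than dropping them, and leave the roll of white tape and the black knob where they are.

Things in the scene. Friction and masses are not known exactly. Their poses are not given: they have to be found in the camera images.
- capacitor: Filter capacitor: an upright blue cylinder with a silver top, 36 mm in diameter and 49 mm tall, about 0.1 kg. Loose, standing upright at the start; origin at the centre of its underside, z up through its top.
- transformer: Toroidal transformer: a yellow disc with rounded edges, 60 mm in diameter and 32 mm tall, with a black centre, a small bolt standing 3 mm proud of it and copper rays on top, about 0.4 kg (it may be 0.55). Loose, standing upright at the start; origin at the centre of its underside, z up through its top.
- heatsink: Heat sink: a bare aluminium block with six upright fins, 76 mm long along its x axis, 36 mm wide along its y axis, 33 mm tall; the two outer fins (3 mm thick) run the whole length and make flat sides that can be gripped across y; about 0.15 kg. Loose, standing upright at the start; origin at the centre of its underside, z up through its top.
- relay: Power relay: a red box 46 mm square in plan and 28 mm tall with a white patch on top; its sides face along its x and y axes; about 0.1 kg. Loose, standing upright at the start; origin at the centre of its underside, z up through its top.
- mat_capacitor: Fixed flat round black mat, 100 mm across, 4 mm thick; origin at the centre of its underside on the bench, z up, so its top is 4 mm above the origin. Outline: a small blue ring 46 mm across, centred on the mat: the place of the capacitor.
- mat_transformer: Fixed flat round black mat, 100 mm across, 4 mm thick; origin at the centre of its underside on the bench, z up, so its top is 4 mm above the origin. Outline: a large yellow ring 70 mm across with a yellow dot in the middle, centred on the mat: the place of the transformer.
- mat_heatsink: Fixed flat round black mat, 100 mm across, 4 mm thick; origin at the centre of its underside on the bench, z up, so its top is 4 mm above the origin. Outline: a white rectangle 84 mm long along the mat's x axis and 44 mm wide along its y axis, centred on the mat: the place of the heat sink, long side along long side, either way round.
- mat_relay: Fixed flat round black mat, 100 mm across, 4 mm thick; origin at the centre of its underside on the bench, z up, so its top is 4 mm above the origin. Outline: a red square of 54 mm with sides along the mat's x and y axes, centred on the mat: the place of the relay, sides parallel to the square, in any quarter turn.
- tape: Roll of white tape lying flat, loose: a ring 60 mm across, 36 mm hole, 19 mm tall; origin at the centre of its underside. It lies among the parts and has no mat; leave it alone. The other odds and ends on the bench lie farther out or nearer to the robot than all the parts and mats and are not in the way: a screwdriver lies within 0.37 m of the base axis, under 35 mm tall.
- knob: Black front-panel knob with a white pointer line, loose: a round knob 38 mm across at its foot, 33 mm above, 21 mm tall; origin at the centre of its underside. It lies among the parts and has no mat; leave it alone.

How it is judged:
By the outcome, as a careful person would: the job done as asked, in the order asked, and still so for the second after the job is handed in, with the robot touching nothing.
It also fails if it takes over 112 s, if anything falls off the work surface, if the arm or the gripper's body presses on something with over 40 N, if the wrist force passes 120 N, or if a joint passes its speed limit or range.

ROBOT

A 6-joint arm with a two-finger parallel gripper is mounted at the origin on the work surface. World frame = base frame: x ahead of the robot, y to its left, z up, the work surface at z = 0. Lengths are in m, angles in degrees, forces in N, time in s.
With the tool pointing down it reaches from about 0.325 to 0.85 m from the base axis. Payload 15.5 kg.
Tool frame: the origin (TCP) lies midway between the tips of the shut fingers; the grasp point (between the pads) lies 19 mm behind it; y points along the fingers, x is the direction in which the jaws open and shut, and the axes are right-handed (so a half turn about y gives the same grasp; the last joint's range is limited). The gripper opens to 91 mm and grips with 3 to 60 N. Pads are 32 mm wide; open, the fingers measure 118 mm over their backs; the gripper's body (76 mm by 178 mm) begins 60 mm behind the grasp point.
Start: joints at [-76.805, 28.281, 77.091, -0, 74.628, -5.472], TCP at [0.2, -0.592, 0.214] pointing down, gripper open.
Joint ranges: [-166.48, 166.48], [-47.26, 123.95], [12.59, 153.08], [-70.14, 250.14], [6.76, 159.57], [-176.63, 176.63]. Speed limits (degrees/s): [108.29, 108.29, 147.25, 172.46, 172.46, 172.46].

INTERFACE

Orientations are given as a 3x3 rotation matrix whose columns are the frame's x, y, z axes.
In Python, from bench import ctrl gives the robot as it stands. The module is installed in compiled form; this text tells all that it offers. Calls block until the motion is done:
- ctrl.goto(position, orientation): joint-space move of the TCP to a pose.
- ctrl.move_l(position, vel=0.15, ori=None, contact_N=None): straight line of the TCP; ori=None keeps the orientation; vel is the mean speed in m/s. With contact_N (N) it stops when the force on the tool has changed by that much, and returns True; else False.
- ctrl.movej(angles): joint-space move.
- ctrl.command_gripper(opening): opening from 0.0 (shut) to 1.0 (fully open); the grip force is fixed at half the most; returns when the fingers have stopped.
- ctrl.sleep(seconds).
- ctrl.ik(position, orientation): joint angles nearest the present ones, or None.
- ctrl.read_camera(name): name is "side" or "top"; returns the picture (384x512x3 uint8, blue, green, red); there is no depth.
- ctrl.camera_params(name): a dict with "fx", "fy", "cx", "cy" (pixels), "pose" (4x4, takes a point from camera to world coordinates). Camera axes: x right, y up, looking along -z (the intrinsics and any distortion apply to the point x, -y, -z); pixel columns grow to the right and rows downward; lengths in m; the calibration is good to about 2 mm. A picture is of the moment at which its call begins. camera_params takes no time and is no camera call.
A pose or a line that the arm cannot do raises ctrl.MotionError and nothing moves.
- ctrl.sign_off(): hands the job in, once; it reports no verdict.
Readings, each from a call of its own:
- ctrl.current_t(): time.
- ctrl.current_q(): joint angles.
- ctrl.current_dq(): joint speeds.
- ctrl.current_effort(): joint torques, N m.
- ctrl.current_tool_pos(): TCP position.
- ctrl.current_eef_rot(): TCP orientation.
- ctrl.current_contact_force(): force on the tool from outside, world axes, zero at the start.
- ctrl.current_wrist_torque(): the same for the moment, N m.
- ctrl.current_grip_width(): opening from 0.0 (shut) to 1.0 (fully open).
Only numpy, scipy, OpenCV 4.12 (cv2) and the standard library are available. Lean on these libraries where they do the work, as an engineer would, in place of code of your own. Each camera call takes 0.05 s, during which the arm holds its last target. There are 200 camera calls.

## Working session

There is one attempt and no reset: what is moved stays moved. The work goes in short steps, each a Python script; the robot and the scene stay as the last script left them, time stands still between calls to the robot, and variables do not carry over. Pictures are saved under pics/ and viewed, about 12 in all and at most 16, crops included, and the job is handed in when it is done.

```bash
mkdir -p pics; python3 - <<'E'
from bench import ctrl
import cv2
for n in("top","side"):
    cv2.imwrite(f"pics/{n}0.png",ctrl.read_camera(n)); p=ctrl.camera_params(n); print(n,{k:(v.tolist() if hasattr(v,'tolist') else v) for k,v in p.items()})
print(ctrl.current_t(),ctrl.current_eef_rot())
E
```

```text
top {'fx': 349.8417791932183, 'fy': 349.8417791932183, 'cx': 258.23301984507503, 'cy': 191.7616438265898, 'pose': [[0.025389930956562275, 0.991677148837562, -0.12622117048825507, 0.4174130588043809], [-0.9996020449973695, 0.02673739144191849, 0.008992415468524145, 0.0070758378535452715], [0.012292397776590403, 0.12594262333414283, 0.9919613664778565, 1.1022725897524555], [0.0, 0.0, 0.0, 1.0]]}
side {'fx': 415.4264001846037, 'fy': 415.4264001846037, 'cx': 256.63886740436686, 'cy': 192.88692707683876, 'pose': [[-0.8805924184846411, 0.22133362872646467, -0.4190088511023915, 0.06680865210782518], [-0.47316149153479736, -0.4591669572708422, 0.7518536481784219, 0.8495531905132409], [-0.025984523007675682, 0.8603354753498265, 0.509065491286388, 0.6240932993214514], [0.0, 0.0, 0.0, 1.0]]}
0.1 [[ 3.20031288e-01 -2.49963822e-04  9.47406941e-01]
 [-9.47406305e-01  1.10410981e-03  3.20031364e-01]
 [-1.12603757e-03 -9.99999359e-01  1.16532384e-04]]
```

View pics/top0.png

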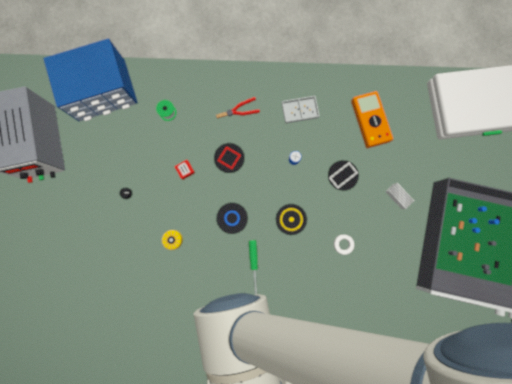

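View pics/side0.png

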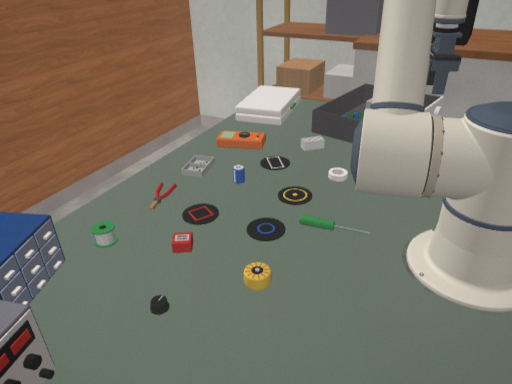

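```bash
cat > vis.py <<'E'
from bench import ctrl
import cv2, numpy as np
H=dict(capacitor=.049,transformer=.032,heatsink=.033,relay=.028,tape=.019,knob=.021,mat_capacitor=.004,mat_transformer=.004,mat_heatsink=.004,mat_relay=.004)
def ray(P,uv,z):
    T=P["pose"];d=T[:3,:3]@np.array([(uv[0]-P["cx"])/P["fx"],-(uv[1]-P["cy"])/P["fy"],-1])
    return (T[:3,3]+d*(z-T[2,3])/d[2])[:2]
def proj(P,X):
    c=P["pose"][:3,:3].T@(np.asarray(X)-P["pose"][:3,3]); return np.array([P["cx"]+P["fx"]*c[0]/-c[2],P["cy"]-P["fy"]*c[1]/-c[2]])
S=8
def hull(img,uv,r,thr=40,mask=None):
    """hull (full-picture pixels) of what differs from the bench in a window of half-size r round uv"""
    u,v=np.round(uv).astype(int); x0,y0=max(u-r,0),max(v-r,0)
    w=img[y0:v+r+1,x0:u+r+1].astype(np.float32)
    bg=np.median(np.concatenate([w[0],w[-1],w[:,0],w[:,-1]]),0)
    W=cv2.resize(w,None,fx=S,fy=S,interpolation=cv2.INTER_CUBIC)
    m=(np.linalg.norm(W-bg,axis=2)>thr) if mask is None else mask(W)
    cs,_=cv2.findContours(m.astype(np.uint8),cv2.RETR_EXTERNAL,cv2.CHAIN_APPROX_NONE)
    c=max(cs,key=cv2.contourArea)
    return cv2.convexHull(c)[:,0].astype(float)/S+[x0,y0]+(.5/S-.5)
def cen(h):
    m=cv2.moments(h.astype(np.float32)[:,None]); return np.array([m["m10"],m["m01"]])/m["m00"]
def rect(P,h,z):
    pts=np.array([ray(P,p,z) for p in h])
    (c,s,a)=cv2.minAreaRect((pts*1000).astype(np.float32)); 
    if s[0]<s[1]: s=s[::-1];a+=90
    return np.array(c)/1000,np.round(s,1),round(a%180,1)
E
python3 - <<'E'
from vis import *
seeds=dict(capacitor=(295,158,10),transformer=(172,240,15),heatsink=(400,195,19),relay=(185,170,13),tape=(344,244,15),knob=(126,193,11),
 mat_capacitor=(232,218,21),mat_transformer=(291,219,21),mat_heatsink=(343,175,21),mat_relay=(229,158,21))
P={n:ctrl.camera_params(n) for n in("top","side")}; I={n:cv2.imread(f"pics/{n}0.png") for n in P}
for k,(u,v,r) in seeds.items():
    z=H[k]/2 if 'mat' not in k else .004
    h=hull(I["top"],(u,v),r); c=cen(h); X=ray(P["top"],c,z); R=rect(P["top"],h,z)
    uv=proj(P["side"],[*X,z]); d=np.linalg.norm(P["side"]["pose"][:3,3]-[*X,z]); rs=int(np.ceil(r*3.1e-3*415/d*1.05))
    hs=hull(I["side"],uv,rs); Y=ray(P["side"],cen(hs),z)
    print(k,X.round(4),"rect",R[1:],"side",Y.round(4),"diff mm",((Y-X)*1e3).round(1), "reach",np.hypot(*X).round(3))
    for n,hh in(("top",h),("side",hs)):
        pass
    if k=="mat_relay": f=lambda W:(W[...,2]-W[...,1]>50)
    elif k=="mat_heatsink": f=lambda W:(W.min(2)>100)
    else: continue
    print("  outline",rect(P["top"],hull(I["top"],(u,v),13,mask=f),.004), rect(P["side"],hull(I["side"],uv,int(rs*.62),mask=f),.004))
t=cv2.resize(I["top"][85:265,110:420],None,fx=2.5,fy=2.5,interpolation=cv2.INTER_CUBIC); cv2.imwrite("pics/topcrop.png",t)
E
```

```text
capacitor [ 0.6664 -0.1138] rect (array([48.6, 37.7]), 150.6) side [ 0.6664 -0.1146] diff mm [-0.  -0.9] reach 0.676
transformer [0.4014 0.259 ] rect (array([65.4, 62.8]), 93.5) side [0.4015 0.2586] diff mm [ 0.1 -0.4] reach 0.478
heatsink [ 0.5577 -0.4507] rect (array([82.4, 42.1]), 43.6) side [ 0.5556 -0.4459] diff mm [-2.2  4.7] reach 0.717
relay [0.6211 0.2325] rect (array([55.9, 51.1]), 31.7) side [0.6213 0.233 ] diff mm [0.2 0.5] reach 0.663
tape [ 0.4005 -0.2726] rect (array([64.8, 64.7]), 1.4) side [ 0.401  -0.2707] diff mm [0.5 1.8] reach 0.484
knob [0.5415 0.4125] rect (array([43.1, 39. ]), 91.6) side [0.5402 0.4176] diff mm [-1.3  5.1] reach 0.681
mat_capacitor [0.4726 0.0783] rect (array([101.6, 100.5]), 91.5) side [0.4708 0.0833] diff mm [-1.8  5. ] reach 0.479
mat_transformer [ 0.4737 -0.1074] rect (array([101.2, 100.9]), 152.4) side [ 0.4719 -0.1021] diff mm [-1.8  5.2] reach 0.486
mat_heatsink [ 0.6191 -0.2722] rect (array([84.7, 44.8]), 129.0) side [ 0.6157 -0.2653] diff mm [-3.4  6.9] reach 0.676
  outline (array([ 0.62432562, -0.27830673]), array([107.3,  51.1]), 129.4) (array([ 0.63262408, -0.29868884]), array([153.6,  95.5]), 115.0)
mat_relay [0.6649 0.0941] rect (array([101.3, 100.3]), 3.2) side [0.663  0.0988] diff mm [-1.9  4.7] reach 0.672
  outline (array([0.66568109, 0.0943354 ]), array([61.2, 60.9]), 60.3) (array([0.6663161 , 0.09416254]), array([58.2, 56.3]), 150.2)
```

View pics/topcrop.png

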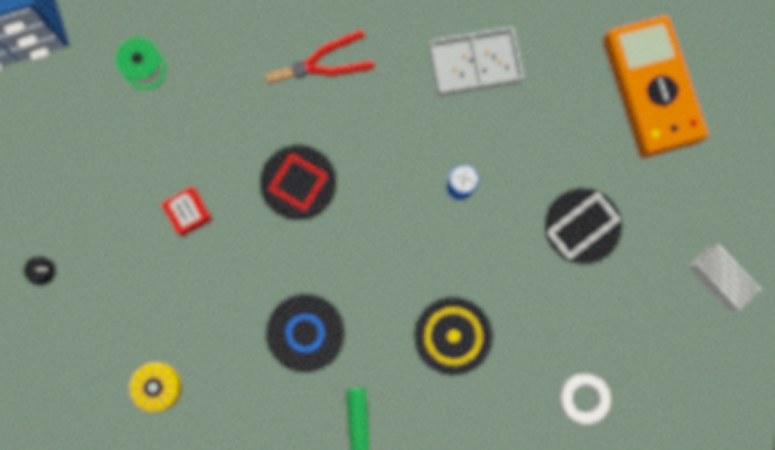

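```bash
python3 - <<'E'
from vis import *
P={n:ctrl.camera_params(n) for n in("top","side")}; I={n:cv2.imread(f"pics/{n}0.png") for n in P}
M=dict(mat_capacitor=(.4726,.0783,lambda W:W[...,0]-W[...,2]>45),mat_transformer=(.4737,-.1074,lambda W:W[...,2]-W[...,0]>50),
 mat_heatsink=(.6191,-.2722,lambda W:W.min(2)>140),mat_relay=(.6657,.0943,lambda W:W[...,2]-W[...,1]>50))
for k,(x,y,f) in M.items():
    for n,r in(("top",16),("side",26)):
        uv=proj(P[n],[x,y,.004]); h=hull(I[n],uv,r,mask=f); print(k,n,ray(P[n],cen(h),.004).round(4),*rect(P[n],h,.004))
for n,X,r in(("top",(.557,-.449,.0165),19),("side",(.557,-.449,.0165),24)):
  h=hull(I[n],proj(P[n],X),r,thr=60); print("heatsink",n,ray(P[n],cen(h),.0165).round(4),*rect(P[n],h,.0165))
h=hull(I["top"],(185,170),13); a=[ray(P["top"],p,.028) for p in cv2.boxPoints(cv2.minAreaRect(h.astype(np.float32)))];print("relay top",np.round(a,4).tolist())
c=[(I["side"],proj(P["side"],X),r) for X,r in(((.557,-.449,.0165),30),((.6191,-.2722,.004),30),((.621,.2325,.014),30))]
cv2.imwrite("pics/sidecrops.png",np.hstack([cv2.resize(i[int(v)-r:int(v)+r,int(u)-r:int(u)+r],(260,260),interpolation=cv2.INTER_CUBIC) for i,(u,v),r in c]))
E
```

```text
mat_capacitor top [0.4729 0.0785] [0.47295374 0.07855022] [52.5 51.2] 91.5
mat_capacitor side [0.4731 0.0792] [0.47331879 0.07882022] [48.5 46.9] 116.2
mat_transformer top [ 0.4738 -0.1076] [ 0.47373114 -0.10737664] [76.4 76.2] 117.3
mat_transformer side [ 0.4738 -0.1068] [ 0.47420547 -0.10806961] [76.5 71.1] 115.8
mat_heatsink top [ 0.6191 -0.2723] [ 0.61916101 -0.27227438] [86.4 46.5] 129.0
mat_heatsink side [ 0.6028 -0.282 ] [ 0.60485052 -0.28528146] [83.8  5.7] 127.2
mat_relay top [0.6656 0.0943] [0.66568109 0.0943354 ] [61.2 60.9] 60.3
mat_relay side [0.6658 0.0949] [0.6663161  0.09416254] [58.2 56.3] 150.2
heatsink top [ 0.5567 -0.453 ] [ 0.55706311 -0.45209241] [74.  39.1] 42.8
heatsink side [ 0.5679 -0.6123] [ 0.57125269 -0.60583032] [211.4  98.4] 108.9
relay top [[0.6285, 0.2656], [0.6553, 0.2225], [0.6082, 0.1937], [0.5817, 0.2366]]
```

View pics/sidecrops.png

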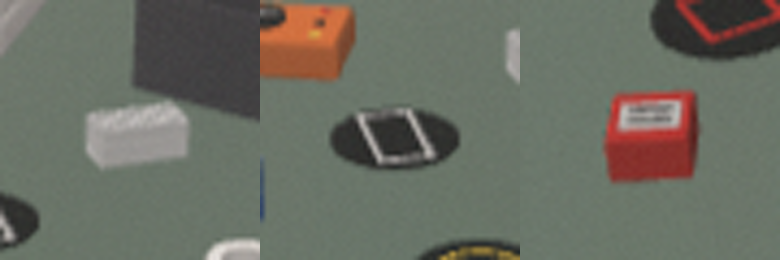

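```bash
cat > job.py <<'E'
from vis import *
def ori(a):
    a=np.radians(a);c,s=np.cos(a),np.sin(a); return np.array([[c,0,-s],[s,0,c],[0,-1.,0]])
def go(p,a):
    """joint move with jaws at angle a (mod 180), whichever half turn is nearer"""
    q=np.array(ctrl.current_q()); best=None
    for b in(a,a+180):
        s=ctrl.ik(p,ori(b))
        if s is not None:
            d=np.abs(np.array(s)-q).max()
            if best is None or d<best[0]: best=(d,b)
    ctrl.goto(p,ori(best[1])); return best[1]
def pick(xy,a,z,up=.13):
    go([*xy,up],a); ctrl.command_gripper(1.0)
    ctrl.move_l([*xy,.05+z],.25); ctrl.move_l([*xy,z],.1,contact_N=12)
    ctrl.command_gripper(0.0); w=ctrl.current_grip_width()*91
    ctrl.move_l([*xy,up],.2); print("picked width mm",round(w,1),"now",round(ctrl.current_grip_width()*91,1),"t",ctrl.current_t())
def place(xy,a,z,up=.13,opening=1.0):
    go([*xy,up],a); ctrl.move_l([*xy,z+.02],.2); ctrl.move_l([*xy,z+.0055],.05)
    hit=ctrl.move_l([*xy,z+.002],.01,contact_N=3); p=ctrl.current_tool_pos()
    ctrl.command_gripper(opening); ctrl.move_l([*xy,up],.2); print("placed",hit,np.round(p,4),"t",ctrl.current_t())
E
python3 - <<'E'
from job import *
P=ctrl.camera_params("side");u,v=proj(P,(.557,-.449,.0165)); c=(int(u)-30+135*60/260,int(v)-30+88*60/260)
print("box corner foot",c,ray(P,c,0)); T=ctrl.camera_params("top"); print([ray(T,(440,181),z).round(3) for z in(0,.05,.1,.15)])
pick((.6664,-.1142),0,.008); place((.4730,.0788),0,.008)
cv2.imwrite("pics/side1.png",ctrl.read_camera("side"))
E
```

```text
box corner foot (312.15384615384613, 132.30769230769232) [ 0.60468796 -0.57257165]
[array([ 0.608, -0.585]), array([ 0.6  , -0.558]), array([ 0.591, -0.532]), array([ 0.582, -0.505])]
picked width mm 35.4 now 35.2 t 5.4417
placed True [0.4733 0.0788 0.0119] t 9.5833
```

View pics/side1.png

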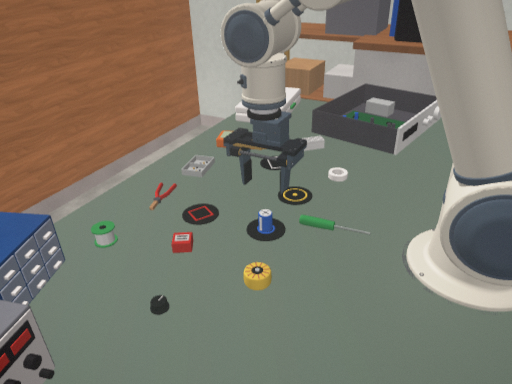

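```bash
python3 - <<'E'
from job import *
pick((.4014,.2588),60,.005); place((.4738,-.1073),60,.005)
# heat sink: centre lengthwise first, then grip across
hs=(.557,-.4515); b=go([*hs,.13],43); ctrl.command_gripper(1.0); ctrl.move_l([*hs,.055],.25)
print("contact down",ctrl.move_l([*hs,.006],.08,contact_N=8),ctrl.current_tool_pos(),ctrl.current_t())
E
```

```text
picked width mm 59.4 now 59.3 t 13.1083
placed True [ 0.474  -0.1074  0.0091] t 17.3083
contact down False [ 0.55714319 -0.45163577  0.00613747] 20.0667
```

```bash
python3 - <<'E'
from job import *
hs=(.557,-.4515)
ctrl.command_gripper(0.0); print("length",ctrl.current_grip_width()*91); ctrl.command_gripper(1.0); ctrl.move_l([*hs,.06],.2)
pick(hs,133,.007,up=.12); place((.6191,-.2722),129.0+90,.007,up=.12)
pick((.6212,.2327),31.7,.005); place((.6657,.0945),60.3,.005,up=.15)
ctrl.goto([.45,-.35,.25],np.array(ctrl.current_eef_rot()))
for n in("top","side"): cv2.imwrite(f"pics/{n}2.png",ctrl.read_camera(n))
print(ctrl.current_t())
I={n:cv2.imread(f"pics/{n}2.png") for n in("top","side")}
row=lambda n,r:np.hstack([cv2.resize(I[n][v-r:v+r,u-r:u+r],(195,195),interpolation=cv2.INTER_CUBIC) for u,v in [proj(ctrl.camera_params(n),(*m,.004)).astype(int) for m in((.473,.0788),(.4738,-.1073),(.6191,-.2722),(.6657,.0945))]])
cv2.imwrite("pics/check.png",np.vstack([row("top",24),row("side",28)]))
E
```

```text
length 75.65924719452114
picked width mm 35.7 now 35.9 t 25.6417
placed True [ 0.6194 -0.2723  0.0109] t 29.8167
picked width mm 45.4 now 45.4 t 34.5
placed True [0.666  0.0945 0.0089] t 38.425
40.3583
```

View pics/check.png

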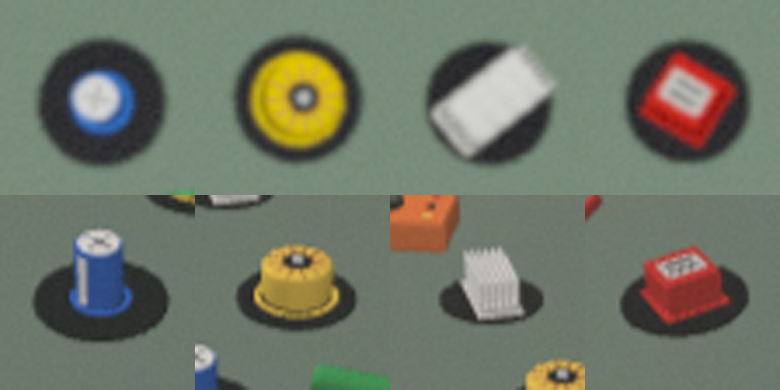

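View pics/top2.png

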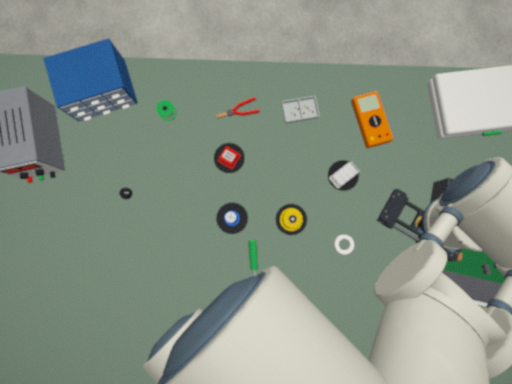

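```bash
python3 - <<'E'
from vis import *
P={n:ctrl.camera_params(n) for n in("top","side")}; I={n:cv2.imread(f"pics/{n}2.png") for n in P}
wh=lambda t:(lambda W:W.min(2)>t)
L=[("cap top",(.473,.0788),.053,9,13,wh(165)),("transf",(.4738,-.1073),.02,17,22,lambda W:(W[...,2]-W[...,0]>60)),("heatsink",(.6191,-.2722),.037,19,18,wh(140)),("relay patch",(.6657,.0945),.032,9,11,wh(140)),("relay red",(.6657,.0945),.018,16,22,lambda W:W[...,2]-W[...,1]>50)]
for k,m,z,r1,r2,f in L:
    for n,r in(("top",r1),("side",r2)):
        h=hull(I[n],proj(P[n],(*m,z)),r,mask=f); X=ray(P[n],cen(h),z); print(k,n,"err mm",((X-m)*1e3).round(1),*rect(P[n],h,z)[1:])
for k,u,z,ref in(("tape",(344,244),.0095,(.4005,-.2726)),("knob",(126,193),.0105,(.5415,.4125))):
    print(k,"moved mm",((ray(P["top"],cen(hull(I["top"],u,15 if k=="tape" else 11)),z)-ref)*1e3).round(1))
E
```

```text
cap top top err mm [0.5 0.7] [30.6 30.6] 141.2
cap top side err mm [0.6 1.6] [30.1 29.3] 72.3
transf top err mm [-0.8  1.5] [74.8 73.4] 155.4
transf side err mm [-2.8  7. ] [118.7  68.6] 112.3
heatsink top err mm [-3.5  4.9] [92.2 44.9] 129.3
heatsink side err mm [-15.9  33.4] [145.6  52.8] 125.4
relay patch top err mm [ 0.1 -0.6] [35.2 25.1] 60.2
relay patch side err mm [ -7.7 -10.2] [21.9  9.2] 133.0
relay red top err mm [-2.7 -1.3] [61.2 60.8] 150.6
relay red side err mm [-2.6  4.3] [93.  66.7] 150.0
tape moved mm [-0.  0.]
knob moved mm [ 0.  -0.1]
```

```bash
python3 - <<'E'
from vis import *
def box(m,a,l,w,z):
    a=np.radians(a);R=np.array([[np.cos(a),-np.sin(a)],[np.sin(a),np.cos(a)]])
    return [(*(np.array(m)+R@np.array(s)/2),z) for s in((l,w),(-l,w),(-l,-w),(l,-w))]
circ=lambda m,d,z:[(m[0]+d/2*np.cos(t),m[1]+d/2*np.sin(t),z) for t in np.linspace(0,2*np.pi,40)]
H_,T_,C_=(.6191,-.2722),(.4738,-.1073),(.473,.0788)
S=13
def tile(n,m,r,pl):
    P=ctrl.camera_params(n);I=cv2.imread(f"pics/{n}2.png");u,v=proj(P,(*m,.02)).astype(int)
    c=cv2.resize(I[v-r:v+r,u-r:u+r],(260,260),interpolation=cv2.INTER_CUBIC);s=260/(2*r)
    for p,col in pl: cv2.polylines(c,[np.round([(proj(P,q)-[u-r,v-r]+.5)*s for q in p]).astype(int)],True,col,1)
    return c
h=[(box(H_,129,.076,.036,.037),(0,0,255)),(box(H_,129,.084,.044,.004),(255,0,255))]
t=[(circ(T_,.012,.036),(255,0,0)),(circ(T_,.07,.004),(255,0,255)),(circ(T_,.06,.02),(0,0,255))]
k=[(circ(C_,.036,.053),(0,0,255)),(circ(C_,.046,.004),(255,0,255))]
cv2.imwrite("pics/ov.png",np.vstack([np.hstack([tile(n,H_,18,h),tile(n,T_,18,t),tile(n,C_,18,k)]) for n in("top","side")]))
E
```

```text
(no output)
```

View pics/ov.png

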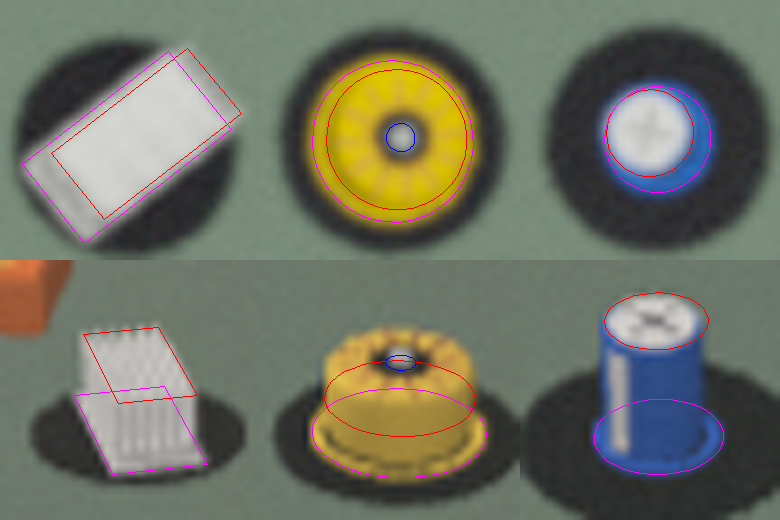

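```bash
python3 -c "
from bench import ctrl
print(ctrl.current_contact_force()); ctrl.sign_off(); print(ctrl.current_t())"
```

```text
[-0.29352661  0.04953336 -0.15959699]
the job is handed in; nothing more can be done
the job is handed in; nothing more can be done
```

All four parts stand upright on their matching mats, and the job was handed in after about 40 s of robot time. Each part was lowered until it touched the mat and then released, and the gripper was clear of everything at the end.

**What I did:** I moved the capacitor, transformer, heat sink and relay in that order. I squeezed the heat sink lengthwise to centre it before gripping it across its sides.

**Last checks from the camera pictures:**
- **Capacitor:** the measured offset was 0.9 mm in the top view and 1.7 mm in the side view.
- **Relay:** the white patch on top was 0.6 mm off and turned 0.1° from the outline. This comes from the top view only.
- **Transformer and heat sink:** by eye, their expected outlines drawn over both views line up with the pictures to about a millimetre.
- **Tape and knob:** neither moved, to within 0.1 mm.

**Checks that disagreed:** The automatic readings for the transformer, the heat sink and the relay's red sides showed larger offsets. I put these down to the masks also picking up the painted outlines. The side-view patch reading for the relay was also off, so I discarded all of these.

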